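# Charge the empty melting dish from the spring-arm drop cup

## Task

One of the four melting dishes on the board has no metal ball. Push the spring-loaded swing arm round until its drop cup is over that dish, without pressing the release tab on the way, hold it there and squeeze the tab fully against its lip so that the bottom swings open and the spare ball drops into the dish. Then let go so that the tab springs out and the arm returns to its rest, and leave the other balls and the things on the bench where they are.

Things in the scene. Friction and masses are not known exactly. Their poses are not given: they have to be found in the camera images.
- swing_neck (a point): On the swing arm, 100 mm from the axis of the fixed vertical post about which it turns, 96 mm above the table, axes as cup_axis. The four dishes stand on the circle under the cup, 14 deg apart, the nearest 17 deg from the arm's rest. A damped spring returns the arm to its rest stop whenever it is let go (about 3 s from the far dish); pushing it takes 0.5 to 2.5 N at the handle.
- cup_axis (a point): On the arm: axis of the square drop cup, 210 mm from the post's axis, 72 mm above the table where the hinged bottom closes its 17 mm bore. +x points along the arm to the post (the pivot), -y is the way to push it from rest to the dishes, z up. The cup is 23 mm wide, from 42 to 102 mm above the table. What falls from it lands within 6 mm of this axis.
- grip_mid (a point): On the arm outboard of the cup, 255 mm from the post's axis, 105 mm above the table, axes as cup_axis: middle of the handle when the tab is fully pressed. The handle is two upright blades 4 mm thick, 88 to 120 mm above the table, from 23 mm inboard to 6 mm outboard (-x) of here: a fixed lip, outer face at y = +9 mm, and the release tab. The cup's wall begins 33 mm inboard.
- tab (a joint): Travel of the release tab, m: 0 = free, its outer face at y = -19 mm of grip_mid (28 mm over lip and tab); 0.010 = fully pressed, y = -9 mm (18 mm over both). Spring: 5 N to start, 9 N at full travel; springs back. The bottom opens in step with it: the ball slips out from about 5 mm, and it hangs straight down at 10 mm.
- shield_edge (a point): On the arm: middle of the outboard edge of a clear horizontal plate, 80 mm wide, underside here, 155 mm above the table and 10 mm outboard of grip_mid. It roofs handle and cup, so a tool straight from above is blocked; fingers enter below this edge leaning 30 to 45 deg from vertical, the hand outboard, the fingers pointing down and inboard.
- ball_spare_center (a point): The spare ball, lying in the drop cup on its closed bottom at the start: silver-grey metal ball, 14 mm across, about 14 g; the point is its centre
- ball_spare: The same spare ball; this entry's point lies on its surface and turns as it rolls.
- dish_a: Small white conical melting dish, fixed, 46 mm across the rim, 18 mm tall, inner floor 4 mm up; origin at the centre of its underside. The four are alike, their order on the arc varies, and one holds no ball at the start.
- dish_b: Small white conical melting dish, fixed, 46 mm across the rim, 18 mm tall, inner floor 4 mm up; origin at the centre of its underside. The four are alike, their order on the arc varies, and one holds no ball at the start.
- dish_c: Small white conical melting dish, fixed, 46 mm across the rim, 18 mm tall, inner floor 4 mm up; origin at the centre of its underside. The four are alike, their order on the arc varies, and one holds no ball at the start.
- dish_d: Small white conical melting dish, fixed, 46 mm across the rim, 18 mm tall, inner floor 4 mm up; origin at the centre of its underside. The four are alike, their order on the arc varies, and one holds no ball at the start.
- ball_a_center (a point): A ball that already lies in one of the dishes: silver-grey metal ball, 14 mm across, about 14 g; the point is its centre
- ball_b_center (a point): A ball that already lies in one of the dishes: silver-grey metal ball, 14 mm across, about 14 g; the point is its centre
- ball_d_center (a point): A ball that already lies in one of the dishes: silver-grey metal ball, 14 mm across, about 14 g; the point is its centre
- charcoal: Bystander: loose black charcoal block 50 x 40 x 25 mm lying on the board between the dishes and the post; origin at its underside, to be left alone.
- brush: Bystander: loose bench brush lying in front of the board; origin at its underside, to be left alone.
- hammer: Bystander: loose hammer; origin at its underside, to be left alone.
- screwdriver: Bystander: loose screwdriver; origin at its underside, to be left alone.
- jar: Bystander: loose glass jar, 65 mm tall; origin at its underside, to be left alone.
- flux_bottle: Bystander: loose small amber bottle, 80 mm tall; origin at its underside, to be left alone.
- pliers: Bystander: loose pliers; origin at its underside, to be left alone.

How it is judged:
By the outcome, as a careful person would: the job done as asked, in the order asked, and still so for the second after the job is handed in, with the robot touching nothing.
It also fails if it takes over 58 s, if anything falls off the work surface, if the arm or the gripper's body presses on something with over 40 N, if the wrist force passes 120 N, or if a joint passes its speed limit or range.

## Robot

A 7-joint arm with a two-finger parallel gripper is mounted at the origin on the work surface. World frame = base frame: x ahead of the robot, y to its left, z up, the work surface at z = 0. Lengths are in mm, angles in rad, forces in N, time in s.
With the tool pointing down it reaches from about 400 to 875 mm from the base axis. Payload 4.4 kg.
Tool frame: the origin (TCP) lies at the very end of the fingers, on their centre line; the grasp point (between the pads) lies 19 mm behind it; z points along the fingers, y is the direction in which the jaws open and shut (so a half turn about z gives the same grasp; the last joint's range is limited). The gripper opens to 85 mm and grips with 20 to 120 N. Pads are 22 mm wide; open, the fingers measure 114 mm over their backs; the gripper's body (76 mm by 85 mm) begins 54 mm behind the grasp point. The pads swing forward as they close: fully open they stand 13 mm farther back than shut.
Start: joints at [-1.17, 0.628, 0.038, 1.517, -0.027, 0.996, -0.02], TCP at [292.5, 580.484, 231.313] pointing down, gripper open.
Joint ranges: [-3.06, 3.06], [-0.37, 2.12], [-1.25, 1.32], [0.18, 2.47], [-1.1, 4.24], [0.23, 1.98], [-2.94, 2.94]. Speed limits (rad/s): [2.57, 2.57, 3.14, 3.14, 3.14, 3.14, 3.14].

## Interface

Orientations are given as [roll, pitch, yaw] about the fixed x, y, z axes, in that order (R = Rz(yaw) Ry(pitch) Rx(roll)).
In Python, from cell import ctrl gives the robot as it stands.
- The arm moves only by the shell command python3 -m crank 'ROWS' [OPENING]. ROWS is JSON, a list that holds one entry, the list of rows, each a list of 6 numbers: the shift along the tool's x, y, z in units of 30 mm (1.0 is 30 mm), then the turn, a rotation vector about the tool's x, y, z in units of 6 degrees (1.0 is 6 degrees). In form: [[[tx, ty, tz, rx, ry, rz], ...]]. A call has 1 to 12 rows; each row shifts and turns the pose as measured when the row begins, along the tool's axes as they then stand; what a row does not reach is not made up. A row lasts 1/12 s, in which the tool goes at most 41.7 mm and 7.16 degrees, less where a joint would pass 70% of its speed; a pose out of reach is approached as far as the arm can. A call is refused whole if a number of a shift passes 1 or a number of a turn 1, either way. A call with a gripper value outside its range is refused whole. OPENING is the gripper command: -1 is fully open, 1 is shut, values between are in proportion, set as the call begins (- or left out, the last holds). The fingers move at their own pace and stop on an object; the grip force is fixed at half the most. Time passes only in rows, so rows that do not move let the fingers close. It gives the time, the measured TCP pose, the force and the opening at its end, in the units of the state.
- ctrl.read_state(): the state, without advancing time (a new reading comes with each control period).
- ctrl.get_image(name): name is "scene" or "top" or "wrist"; returns a dict with "color" (420x560x3 uint8, red, green, blue), "depth" (420x560 float32, mm along the optical axis (not along the pixel's ray), 0 where there is no reading), "camera_matrix" (3x3 intrinsics, pixels), "R" (3x3) and "t" (3): a world point X has camera coordinates R X + t. Camera axes: x right, y down, z forward; pixel columns grow to the right and rows downward; lengths in mm; the calibration is good to about 2 mm. A picture is of the moment at which its call begins.
- ctrl.finish_job(): hands the job in, once; it reports no verdict.
Trained networks look in a picture, given as the dict that the camera call returned (one of the last four; its "shot" number tells which), for a name from the list of things; names that differ only in an ending like _2 or _b are one class to them, and where a whole thing is asked for, a point or a joint stands for the part that bears it (a point fixed in the world has none). Each returns a list of dicts, best first, with "conf" (0 to 1); they miss things now and then, are a little off and sometimes report something else, mostly with a low value. They report only what shows in the picture. A call takes as long as a camera call.
- ctrl.search_frame(query, picture): "extent" ([centre column, centre row, width, height] in pixels, round what is visible of it).
The state is a dict: "clock": time; "qpos": joint angles; "qd": joint speeds; "tau": joint torques, N m; "eef_pos": TCP position; "tool_rot": TCP orientation; "force": force on the tool from outside, world axes, zero at the start; "torque": the same for the moment, N m; "width": finger opening in mm.
Only numpy, scipy, OpenCV 4.12 (cv2) and the standard library are available. Lean on these libraries where they do the work, as an engineer would, in place of code of your own. Each camera call takes 0.05 s, during which the arm holds its last target. There are 200 camera calls.

## Working session

There is one attempt and no reset: what is moved stays moved. The work goes in short steps, Python scripts to look and compute and a shell command to move; the robot and the scene stay as the last step left them, time stands still between calls to the robot, and variables do not carry over. Pictures are saved under pics/ and viewed, about 8 in all and at most 12, crops included, and the job is handed in when it is done.

```bash
mkdir -p pics; ls; cat > h.py <<'E'
import numpy as np, cv2
from cell import ctrl
from scipy.spatial.transform import Rotation as Ro
def shot(name,fn=None):
    p=ctrl.get_image(name)
    if fn: cv2.imwrite('pics/'+fn,cv2.cvtColor(p['color'],cv2.COLOR_RGB2BGR))
    return p
def world(p,u,v,d=None):
    K=np.array(p['camera_matrix']);R=np.array(p['R']);t=np.array(p['t']).ravel()
    if d is None:
        w=p['depth'][int(v)-2:int(v)+3,int(u)-2:int(u)+3]; w=w[w>0]; d=np.median(w) if w.size else 0
    return R.T@(d*np.linalg.inv(K)@[u,v,1]-t)
def ray_z(p,u,v,z):
    K=np.array(p['camera_matrix']);R=np.array(p['R']);t=np.array(p['t']).ravel()
    c=-R.T@t; d=R.T@np.linalg.inv(K)@[u,v,1]; return c+d*(z-c[2])/d[2]
E
python3 - <<'E'
from h import *
s=ctrl.read_state(); print(s)
for n in('top','scene'):
    p=shot(n,n+'1.png')
    print(n,np.round(-np.array(p['R']).T@np.array(p['t']).ravel()))
    for q in('swing_neck','cup_axis','grip_mid','shield_edge','tab','dish_a','ball_a_center','charcoal'):
        for r in ctrl.search_frame(q,p)[:5]:
            e=r['extent']; print(q,round(r['conf'],2),np.round(e),np.round(world(p,e[0],e[1])))
E
```

```text
pics
{'clock': 0.0, 'qpos': array([-1.16978226,  0.62934983,  0.0384145 ,  1.51836838, -0.02700896,
        0.99633437, -0.01998396]), 'qd': array([-0.00025836,  0.00122031,  0.00024787,  0.00067517,  0.00057887,
        0.00076673,  0.00130853]), 'tau': array([ 1.17821455e-03, -5.63393748e+01,  1.22699350e+00, -1.93441826e+01,
        1.11308077e-02,  1.05155009e-02,  2.67226147e-05]), 'eef_pos': array([292.1984095 , 579.90497982, 230.38608863]), 'tool_rot': array([-3.13964970e+00,  2.45749456e-06,  2.67481195e+00]), 'force': array([ 0.28476431, -0.15278694, -0.28626485]), 'torque': array([0.0324784 , 0.02601199, 0.01698067]), 'width': 85.52705174644758}
top [ 387.   -6. 1262.]
swing_neck 0.87 [276. 155.  82.  58.] [743.   7.  99.]
cup_axis 0.97 [276. 158.  76.  60.] [734.   5.  99.]
grip_mid 0.9 [274. 161.  79.  61.] [725.  12.  96.]
shield_edge 0.69 [277. 157.  81.  64.] [738.   2. 100.]
tab 0.61 [289. 195.  14.  13.] [631. -33.  21.]
dish_a 0.61 [273. 187.  19.  17.] [660.  17.  14.]
dish_a 0.41 [321. 197.  17.  11.] [ 623. -137.   22.]
scene [1048. -551. 1146.]
swing_neck 0.92 [332. 264.  40. 119.] [745.   2. 101.]
swing_neck 0.5 [348. 146.  26.  35.] [500. 431.   8.]
cup_axis 0.64 [332. 265.  37. 116.] [745.   1. 102.]
grip_mid 0.83 [333. 264.  33. 125.] [746.   4. 101.]
shield_edge 0.59 [330. 266.  33. 119.] [743.  -3.  99.]
tab 0.19 [332. 266.  37. 122.] [746.  -0. 101.]
dish_a 0.7 [305. 260.  12.  10.] [654.  15.  12.]
dish_a 0.56 [273. 275.  15.  14.] [622. -78.  22.]
dish_a 0.54 [287. 264.  19.  17.] [631. -31.  23.]
dish_a 0.48 [258. 290.  16.  15.] [ 623. -134.   24.]
dish_a 0.41 [359. 180.  20.  31.] [623. 302.  54.]
charcoal 0.65 [311. 291.  24.  28.] [729. -56.  32.]
```

```bash
python3 - <<'E'
import cv2
a=cv2.imread('pics/top1.png')[100:260,200:400]
b=cv2.imread('pics/scene1.png')[190:350,220:420]
cv2.imwrite('pics/c1.png',cv2.hconcat([cv2.resize(a,(400,320),interpolation=2),cv2.resize(b,(400,320),interpolation=2)]))
c=cv2.imread('pics/scene1.png')
cv2.imwrite('pics/c1.png',cv2.vconcat([cv2.resize(cv2.hconcat([a,b]),(800,320),interpolation=2)]))
E
```

```text
(no output)
```

View pics/c1.png

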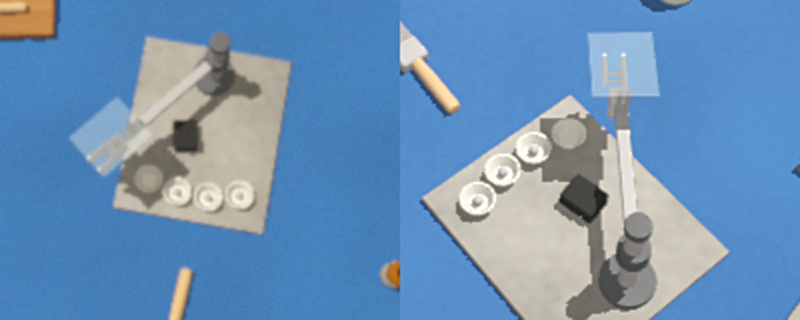

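View pics/scene1.png

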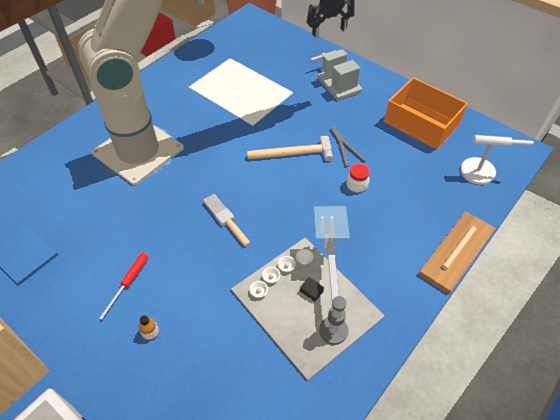

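The shadowed first dish looks empty, and the other three seem to hold balls. I'll enlarge to confirm this, and measure the geometry from depth.

```bash
python3 - <<'E'
from h import *
import numpy as np
out=[]
for n in('top','scene'):
    p=shot(n)
    K=np.array(p['camera_matrix']);R=np.array(p['R']);t=np.array(p['t']).ravel()
    v,u=np.mgrid[:420,:560]; d=p['depth'].astype(float)
    X=(np.stack([u,v,np.ones_like(u)],-1)*d[...,None]@np.linalg.inv(K).T-t)@R
    ok=(d>0)&(X[...,0]>560)&(X[...,0]<960)&(X[...,1]>-220)&(X[...,1]<130)
    # post: highest
    z=X[...,2]
    m=ok&(z>115); 
    print(n,'high pts',m.sum())
    for lo,hi in((84,92),(92,100),(100,108),(108,125),(125,145),(145,165),(165,300)):
        m=ok&(z>lo)&(z<hi)
        if m.sum(): print(lo,hi,m.sum(),np.round(X[m].min(0)),np.round(X[m].max(0)),np.round(X[m].mean(0)))
    np.save(n+'X.npy',X); cv2.imwrite(n+'.png',p['color'][...,::-1])
    for q in('ball_a_center','dish_a','ball_spare_center'):
        for r in ctrl.search_frame(q,p): print(q,r['conf'],np.round(r['extent'],1),np.round(ray_z(p,*r['extent'][:2],18)))
    w=(255,175,100,70) if n=='top' else (235,240,110,75)
    if n=='top': c=p['color'][140:220,230:330,::-1]
    else: c=p['color'][235:315,240:340,::-1]
    out.append(cv2.resize(c,(800,640)[:2],interpolation=2)[:, :])
cv2.imwrite('pics/c2.png',cv2.resize(cv2.hconcat(out),(800,320),interpolation=cv2.INTER_AREA))
E
```

```text
top high pts 971
84 92 13 [ 646. -112.   85.] [818.  88.  92.] [784. -63.  89.]
92 100 102 [ 719. -108.   92.] [826.  25. 100.] [770. -30.  98.]
100 108 183 [ 646. -114.  100.] [844.  90. 108.] [779. -41. 103.]
108 125 45 [ 810. -113.  108.] [836. -79. 125.] [821. -95. 113.]
125 145 14 [ 817. -105.  127.] [828. -84. 142.] [820. -94. 134.]
145 165 924 [ 626. -109.  152.] [844. 127. 165.] [698.  55. 158.]
165 300 20 [ 646. -106.  165.] [842. 100. 169.] [812. -79. 166.]
dish_a 0.62 [274.1 189.1  13.6  18. ] [653.  15.  18.]
dish_a 0.61 [290.2 195.8  17.3  11.3] [629. -38.  18.]
dish_a 0.61 [304.6 198.3  11.4  11.6] [620. -85.  18.]
dish_a 0.52 [178.2 203.7  24.5  17.4] [608. 329.  18.]
ball_spare_center 0.68 [288.5 195.2  10.2   9. ] [631. -32.  18.]
ball_spare_center 0.54 [272.6 186.9  11.9  17.6] [660.  20.  18.]
scene high pts 1346
84 92 30 [ 687. -117.   84.] [850.  71.  92.] [802. -73.  89.]
92 100 156 [ 685. -117.   92.] [849.  58. 100.] [765. -26.  98.]
100 108 328 [ 689. -117.  100.] [849.  57. 108.] [773. -32. 103.]
108 125 105 [ 705. -117.  108.] [848.  43. 124.] [809. -75. 113.]
125 145 52 [ 707. -110.  126.] [842.  41. 144.] [795. -59. 134.]
145 165 1242 [ 630. -114.  146.] [845. 127. 165.] [707.  44. 159.]
165 300 19 [ 817. -111.  165.] [844. -85. 168.] [832. -97. 166.]
ball_a_center 0.6 [332.7 265.   36.8 120.7] [722.  46.  18.]
dish_a 0.77 [271.6 276.   14.8  16.7] [621. -81.  18.]
dish_a 0.67 [287.2 264.3  16.8  16.6] [630. -29.  18.]
dish_a 0.53 [305.8 258.8  17.4  14. ] [657.  16.  18.]
dish_a 0.53 [260.6 290.   15.6  14.3] [ 626. -129.   18.]
```

View pics/c2.png

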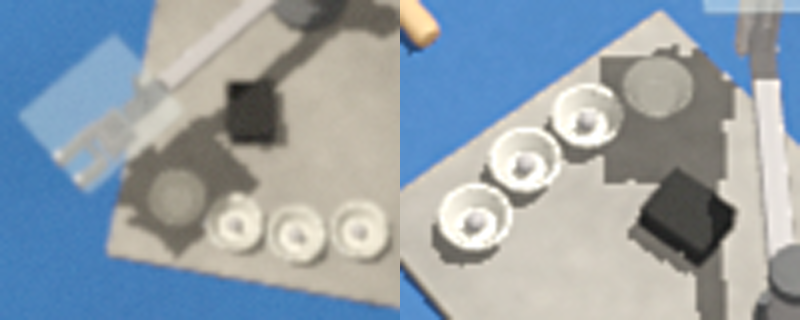

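Dishes 2 to 4 show a ball each (top crop at (237,225), (297,235) and (358,228)). The shadowed first dish is empty, so that one is the target, 17° from rest. Next I'll fit the post, the arm line and the shield.

```bash
python3 - <<'E'
from h import *
from scipy.optimize import least_squares
for n in('top','scene'):
    X=np.load(n+'X.npy').reshape(-1,3)
    X=X[(X[:,0]>580)&(X[:,0]<900)&(X[:,1]>-200)&(X[:,1]<160)]
    s=X[(abs(X[:,2]-158)<6)&(X[:,1]>0)]
    r=cv2.minAreaRect(s[:,:2].astype(np.float32)); print(n,'shield',r,np.median(s[:,2]))
    c=X[(X[:,2]>158)&(X[:,0]>800)&(X[:,1]<-60)]; print('cap',cv2.minEnclosingCircle(c[:,:2].astype(np.float32)),c.mean(0),len(c),c[:,2].max())
    P=np.array([831,-97])
    a=X[(X[:,2]>90)&(X[:,2]<112)]; d=np.linalg.norm(a[:,:2]-P,axis=1); a=a[(d>45)&(d<150)]
    vx,vy,x0,y0=cv2.fitLine(a[:,:2].astype(np.float32),cv2.DIST_HUBER,0,.01,.01).ravel()
    print('arm',np.degrees(np.arctan2(vy,-vx)),'offset of P from line',(P[0]-x0)*vy-(P[1]-y0)*vx,len(a))
D=np.array([[657,17],[630,-32],[621,-82],[626,-130]])
f=lambda q:(np.array([[q[0]-210*np.cos(q[2]-k*np.radians(14)),q[1]+210*np.sin(q[2]-k*np.radians(14))] for k in range(4)])-D).ravel()
r=least_squares(f,[831,-97,.57]); print(r.x,np.degrees(r.x[2]),np.round(r.fun,1))
E
```

```text
top shield ((686.8751831054688, 68.38043212890625), (80.14140319824219, 95.1601791381836), 41.1094856262207) 157.61419029561586
cap ((827.833740234375, -95.52042388916016), 16.764476776123047) [827.81473066 -95.60466499 163.01329783] 90 168.60077394983958
arm -130.24971 offset of P from line -3.257502731932618 184
scene shield ((687.3949584960938, 67.4417724609375), (80.15383911132812, 98.52056884765625), 40.494380950927734) 158.23432740135178
cap ((830.1183471679688, -97.38738250732422), 16.321470260620117) [829.72970057 -98.16361268 162.82456598] 164 168.18741272482947
arm -130.35509 offset of P from line -2.6247691838181026 270
[ 8.31665554e+02 -9.71574493e+01  5.67669108e-01] 32.52504403840153 [-2.4 -1.2  2.5  1.6  1.3  1.4 -1.5 -1.7]
```

```bash
cat >> h.py <<'E'
P=np.array([829.5,-96.5]); LEAN=42
def pose(phi,back,yoff,lean=LEAN,zoff=0):
    """TCP: grasp axis through grip_mid of arm at phi deg; back = mm that TCP is behind grip_mid along tool z"""
    a=np.radians(phi);l=np.radians(lean)
    o=np.array([-np.cos(a),np.sin(a),0]); y=np.array([np.sin(a),np.cos(a),0])
    z=-o*np.sin(l)+np.array([0,0,-np.cos(l)])
    p=np.r_[P,105+zoff]+255*o+yoff*y-back*z
    return p,np.column_stack([np.cross(y,z),y,z])
def togo(p,R):
    s=ctrl.read_state(); R0=Ro.from_euler('xyz',s['tool_rot']).as_matrix()
    d=R0.T@(p-s['eef_pos'])/30; w=Ro.from_matrix(R0.T@R).as_rotvec(degrees=True)/6
    dn=R.T@(p-s['eef_pos'])/30
    print('t%.2f'%s['clock'],'pos',np.round(s['eef_pos'],1),'goal',np.round(p,1),'shift',np.round(d,2),'turn',np.round(w,2),'| shift in goal axes',np.round(dn,2),'F',np.round(s['force'],1),'w%.1f'%s['width'])
E
python3 -c "
from h import *
togo(*pose(49.5,130,-5))"
```

```text
t1.30 pos [292.5 580.5 231.3] goal [603.6 160.3 201.6] shift [-15.56  -7.84   0.99] turn [ 1.39 -6.91  3.62] | shift in goal axes [-12.26  -1.21  12.37] F [-0.5  0.   1. ] w85.5
```

```bash
python3 -m crank '[[[-0.93,-0.47,0,0,0,0],[-0.93,-0.47,0,0,0,0],[-0.93,-0.47,0,0,0,0],[-0.93,-0.47,0,0,0,0],[-0.93,-0.47,0,0,0,0],[-0.93,-0.47,0,0,0,0],[-0.93,-0.47,0,0,0,0],[-0.93,-0.47,0,0,0,0],[-0.93,-0.47,0,0,0,0],[-0.93,-0.47,0,0,0,0],[-0.93,-0.47,0,0,0,0],[-0.93,-0.47,0,0,0,0]]]' -0.05
python3 -c "
from h import *
togo(*pose(49.5,130,-5))"
```

```text
clock: 2.3
eef_pos: [519.0, 277.9, 229.2]
tool_rot: [3.135, -0.006, 2.694]
force: [0.7, 0.2, -0.8]
width: 44.6
t2.30 pos [519.  277.9 229.2] goal [603.6 160.3 201.6] shift [-4.24 -2.32  0.88] turn [ 1.51 -6.97  3.78] | shift in goal axes [-2.96 -0.4   3.9 ] F [ 0.7  0.2 -0.8] w44.6
```

```bash
python3 -m crank '[[[0,0,0,0.18,-0.87,0.47],[0,0,0,0.18,-0.87,0.47],[0,0,0,0.18,-0.87,0.47],[0,0,0,0.18,-0.87,0.47],[0,0,0,0.18,-0.87,0.47],[0,0,0,0.18,-0.87,0.47],[0,0,0,0.18,-0.87,0.47],[0,0,0,0.18,-0.87,0.47]]]'
python3 -c "
from h import *
togo(*pose(49.5,130,-5))"
```

```text
clock: 2.97
eef_pos: [540.7, 245.8, 237.8]
tool_rot: [3.097, 0.765, 2.183]
force: [0.0, -0.7, -0.9]
width: 44.9
t2.97 pos [540.7 245.8 237.8] goal [603.6 160.3 201.6] shift [-1.72 -0.07  3.32] turn [-0.19  0.32 -0.65] | shift in goal axes [-1.81 -0.26  3.26] F [ 0.  -0.7 -0.9] w44.9
```

```bash
python3 -m crank '[[[-0.45,-0.03,0.75,-0.1,0.15,-0.3],[-0.45,-0.03,0.75,-0.1,0.15,-0.3],[-0.45,-0.06,0.75,0,0,0],[-0.3,-0.06,0.5,0,0,0],[0,0,0,0,0,0],[0,0,0,0,0,0]]]'
python3 - <<'E'
from h import *
togo(*pose(49.5,130,-5))
p=shot('wrist','w1.png')
c=np.array(p['R']);print(np.round(-c.T@np.array(p['t']).ravel()))
for q in('tab','grip_mid','shield_edge','cup_axis'):
    for r in ctrl.search_frame(q,p)[:2]: print(q,r['conf'],np.round(r['extent']))
E
```

```text
clock: 3.47
eef_pos: [592.1, 188.9, 201.8]
tool_rot: [-3.137, 0.736, 2.312]
force: [-1.3, 0.3, 0.6]
width: 45.0
t3.47 pos [592.1 188.9 201.8] goal [603.6 160.3 201.6] shift [-0.71 -0.36  0.65] turn [0.18 0.03 0.24] | shift in goal axes [-0.72 -0.33  0.66] F [-1.3  0.3  0.6] w45.0
[488. 302. 254.]
tab 0.67 [262. 216.  23.  42.]
grip_mid 0.79 [273. 232.  76. 104.]
shield_edge 0.68 [271. 235.  76. 111.]
cup_axis 0.75 [271. 234.  77. 109.]
cup_axis 0.5 [154. 211.   6.   5.]
```

View pics/w1.png

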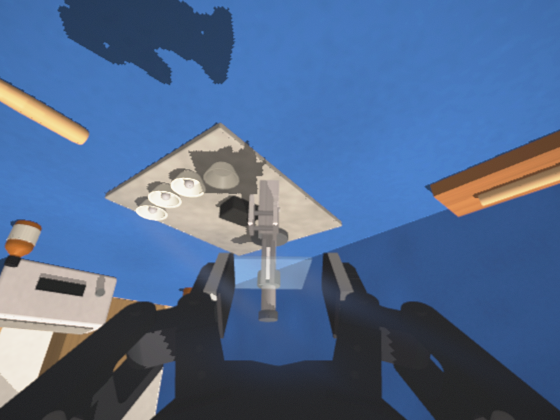

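```bash
python3 -m crank '[[[-0.38,-0.2,0.3,0.09,0,0.12],[-0.38,-0.2,0.3,0.09,0,0.12],[0,0,0,0,0,0],[0,0,0,0,0,0],[0,0,0,0,0,0]]]'
python3 - <<'E'
from h import *
togo(*pose(49.5,130,-5))
p=shot('wrist')
im=p['color'][...,::-1].copy()
K=np.array(p['camera_matrix']);R=np.array(p['R']);t=np.array(p['t']).ravel()
im=cv2.resize(im,None,fx=4,fy=4,interpolation=2)
def pr(phi,x,y,z):
    a=np.radians(phi);X=np.r_[P,z]+(255-x)*np.array([-np.cos(a),np.sin(a),0])+y*np.array([np.sin(a),np.cos(a),0])
    c=K@(R@X+t);return c[:2]/c[2]
for y,col in((9,(0,255,0)),(-19,(0,0,255))):
    q=np.array([pr(49.5,x,y,z) for x,z in((23,88),(-6,88),(-6,120),(23,120))])
    print(y,np.round(q)); cv2.polylines(im,[(q*4).astype(int)],True,col,1)
q=np.array([pr(49.5,-10,y,155) for y in(-40,40)]);cv2.polylines(im,[(q*4).astype(int)],False,(255,0,255),1);print(q)
q=np.array([pr(49.5,45+dx,dy,42) for dx,dy in((-11.5,-11.5),(-11.5,11.5),(11.5,11.5),(11.5,-11.5))]);cv2.polylines(im,[(q*4).astype(int)],True,(255,255,0),1)
u,v=pr(49.5,0,0,110).astype(int); cv2.imwrite('pics/w2.png',im[(v-75)*4:(v+75)*4,(u-100)*4:(u+100)*4])
E
```

```text
clock: 4.13
eef_pos: [603.5, 159.0, 205.4]
tool_rot: [3.138, 0.736, 2.276]
force: [-0.5, 0.9, -0.2]
width: 45.1
t4.13 pos [603.5 159.  205.4] goal [603.6 160.3 201.6] shift [0.11 0.03 0.07] turn [ 0.02  0.02 -0.01] | shift in goal axes [0.11 0.03 0.07] F [-0.5  0.9 -0.2] w45.1
9 [[293. 192.]
 [294. 175.]
 [295. 204.]
 [294. 220.]]
-19 [[265. 192.]
 [264. 175.]
 [264. 205.]
 [265. 220.]]
[[236.80569245 239.11513856]
 [335.00508787 238.89583065]]
```

View pics/w2.png

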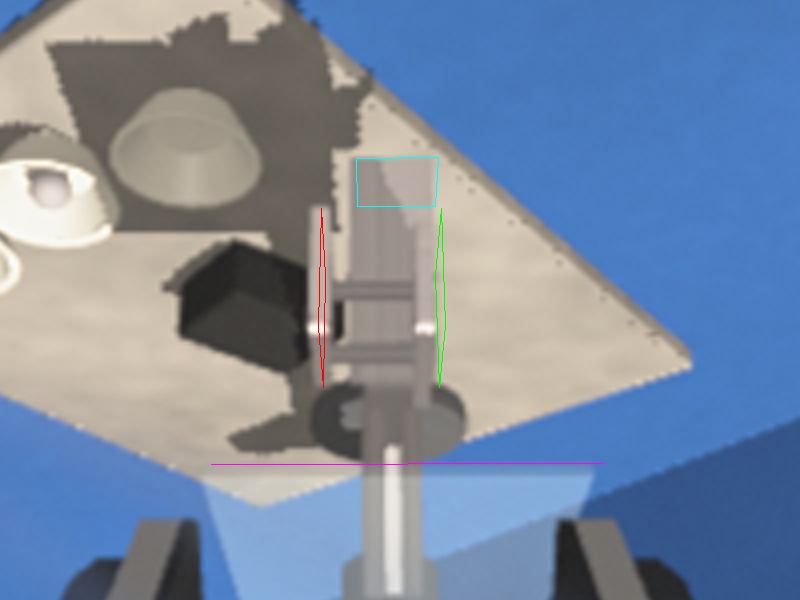

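The empty first dish is clearly visible at (185,150). The handle sits about 2 mm further to -y than the model (tab face at 308 vs 320, lip face at 434 vs 440). I'll shift for that and advance under the shield.

```bash
python3 -m crank '[[[0.06,-0.02,0.7,0,0,0],[0.05,-0.02,0.7,0,0,0],[0,0,0.7,0,0,0],[0,0,0.7,0,0,0],[0,0,0.3,0,0,0],[0,0,0,0,0,0],[0,0,0,0,0,0]]]'
python3 -c "
from h import *
togo(*pose(49.5,-14,-7))"
```

```text
clock: 4.77
eef_pos: [643.8, 117.4, 131.0]
tool_rot: [3.133, 0.732, 2.28]
force: [-0.0, 1.0, 0.4]
width: 44.6
t4.77 pos [643.8 117.4 131. ] goal [664.7  85.7  94.6] shift [-0.12 -0.18  1.74] turn [ 0.1  -0.01  0.02] | shift in goal axes [-0.12 -0.16  1.74] F [-0.   1.   0.4] w44.6
```

```bash
python3 -m crank '[[[-0.06,-0.1,0.5,0.1,0,0],[-0.06,-0.08,0.5,0,0,0],[0,0,0.45,0,0,0],[0,0,0.2,0,0,0],[0,0,0,0,0,0],[0,0,0,0,0,0]]]'
python3 - <<'E'
from h import *
togo(*pose(49.5,-14,-7))
shot('wrist','w3.png')
im=cv2.imread('pics/w3.png')[100:400,80:480]; cv2.imwrite('pics/w3.png',cv2.resize(im,(800,600),interpolation=2))
E
```

```text
clock: 5.27
eef_pos: [665.7, 89.3, 95.8]
tool_rot: [3.138, 0.73, 2.281]
force: [-0.1, 0.2, 0.3]
width: 45.0
t5.27 pos [665.7  89.3  95.8] goal [664.7  85.7  94.6] shift [-0.02 -0.1   0.07] turn [ 0.06 -0.03  0.02] | shift in goal axes [-0.02 -0.1   0.07] F [-0.1  0.2  0.3] w45.0
```

View pics/w3.png

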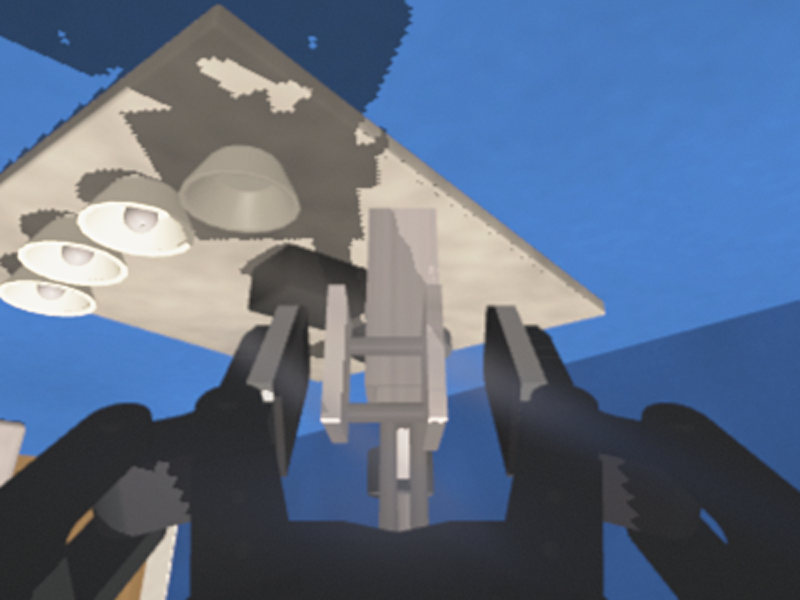

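The fingers straddle both blades: tab at x≈322, lip at x≈443, pads at 305 and 490. Next I take up the gap to the lip and push round the arc.

```bash
python3 -m crank '[[[0,-0.12,0.03,0,0,0],[0,-0.12,0.03,0,0,0],[0,-0.15,0,-0.11,0,-0.12],[0,-0.15,0,-0.11,0,-0.12],[0,-0.15,0,-0.11,0,-0.12],[0,-0.15,0,-0.11,0,-0.12],[0,-0.15,0,-0.11,0,-0.12],[0,-0.15,0,-0.11,0,-0.12],[0,-0.15,0,-0.11,0,-0.12],[0,-0.15,0,-0.11,0,-0.12]]]'
python3 -c "
from h import *
for f in (45,42,32.3):togo(*pose(f,-14,-13.5 if f>33 else -2))"
```

```text
clock: 6.15
eef_pos: [635.5, 65.6, 96.7]
tool_rot: [3.121, 0.727, 2.423]
force: [1.2, -0.1, -0.1]
width: 44.9
t6.15 pos [635.5  65.6  96.7] goal [646.3  67.6  94.6] shift [-0.12  0.28  0.21] turn [ 0.62 -0.06  0.47] | shift in goal axes [-0.11  0.3   0.19] F [ 1.2 -0.1 -0.1] w44.9
t6.15 pos [635.5  65.6  96.7] goal [637.9  57.8  94.6] shift [-0.13 -0.15  0.2 ] turn [ 0.29 -0.05  0.1 ] | shift in goal axes [-0.13 -0.14  0.21] F [ 1.2 -0.1 -0.1] w44.9
t6.15 pos [635.5  65.6  96.7] goal [620.8  33.1  94.6] shift [-0.21 -1.14  0.26] turn [-0.79 -0.04 -1.11] | shift in goal axes [-0.08 -1.18  0.16] F [ 1.2 -0.1 -0.1] w44.9
```

```bash
python3 -m crank '[[[-0.02,-0.15,0.03,-0.1,0,-0.14],[-0.02,-0.15,0.03,-0.1,0,-0.14],[-0.02,-0.15,0.03,-0.1,0,-0.14],[-0.02,-0.15,0.03,-0.1,0,-0.14],[-0.02,-0.15,0.03,-0.1,0,-0.14],[-0.02,-0.15,0.03,-0.1,0,-0.14],[0,-0.14,0.02,-0.1,0,-0.14],[0,-0.1,0,-0.05,0,-0.1],[0,0,0,0,0,0],[0,0,0,0,0,0]]]' 0.2
python3 -c "
from h import *
togo(*pose(32.3,-14,-2))"
```

```text
clock: 6.98
eef_pos: [618.2, 40.9, 97.3]
tool_rot: [3.133, 0.723, 2.589]
force: [0.9, 0.4, -0.2]
width: 34.2
t6.98 pos [618.2  40.9  97.3] goal [620.8  33.1  94.6] shift [-0.1  -0.18  0.2 ] turn [ 0.16 -0.09  0.08] | shift in goal axes [-0.1  -0.17  0.21] F [ 0.9  0.4 -0.2] w34.2
```

```bash
python3 -m crank '[[[-0.06,-0.12,0.12,0.08,0,0.04],[-0.06,-0.1,0.12,0.08,0,0.04],[0,0,0,0,0,0],[0,0,0,0,0,0],[0,0,0,0,0,0]]]' 0.3
python3 - <<'E'
from h import *
togo(*pose(32.3,-14,-2))
p=shot('wrist'); a=cv2.resize(p['color'][100:400,80:480,::-1],(400,300))
a=cv2.resize(p['color'][100:320,120:420,::-1],(400,293),interpolation=2)
K=np.array(p['camera_matrix']);R=np.array(p['R']);t=np.array(p['t']).ravel()
q=shot('scene'); b=cv2.resize(q['color'][220:320,230:366,::-1],(400,293),interpolation=2)
cv2.imwrite('pics/w4.png',cv2.hconcat([a,b]))
# arm line fit + dish 1 
for n in('top','scene'):
    p=shot(n);K=np.array(p['camera_matrix']);R=np.array(p['R']);t=np.array(p['t']).ravel()
    v,u=np.mgrid[:420,:560]; d=p['depth'].astype(float)
    X=((np.stack([u,v,np.ones_like(u)],-1)*d[...,None]@np.linalg.inv(K).T-t)@R).reshape(-1,3)
    a=X[(X[:,2]>90)&(X[:,2]<112)]; d=np.linalg.norm(a[:,:2]-P,axis=1); a=a[(d>45)&(d<140)]
    vx,vy,x0,y0=cv2.fitLine(a[:,:2].astype(np.float32),cv2.DIST_HUBER,0,.01,.01).ravel()
    g=np.degrees(np.arctan2(vy,-vx))%180; print(n,'arm',g,len(a),'cup-ish line pt at r=210:',np.array([x0,y0])+np.array([-1,0])*0)
E
```

```text
clock: 7.4
eef_pos: [622.3, 32.7, 94.3]
tool_rot: [3.141, 0.724, 2.578]
force: [-0.5, 0.2, 0.8]
width: 29.7
t7.40 pos [622.3  32.7  94.3] goal [620.8  33.1  94.6] shift [ 0.03 -0.02 -0.04] turn [ 0.   -0.09 -0.  ] | shift in goal axes [ 0.03 -0.02 -0.04] F [-0.5  0.2  0.8] w29.7
top arm 33.250748 158 cup-ish line pt at r=210: [752.44812012 -46.43657303]
scene arm 33.914124 269 cup-ish line pt at r=210: [752.39361572 -47.85421753]
```

View pics/w4.png

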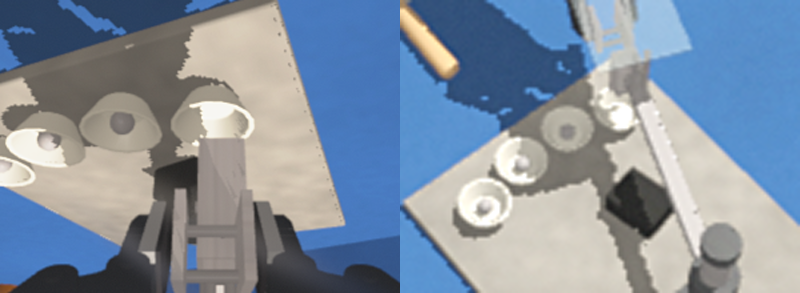

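The cup stands over dish 1, which is empty, and the arm has turned about 16.2°. Closing the grip adds the last degree or so. I'll squeeze now and hold.

```bash
python3 -m crank '[[[0,0,0,0,0,0],[0,0,0,0,0,0],[0,0,0,0,0,0],[0,0,0,0,0,0],[0,0,0,0,0,0],[0,0,0,0,0,0],[0,0,0,0,0,0],[0,0,0,0,0,0]]]' 0.7
python3 - <<'E'
from h import *
togo(*pose(32.3,-14,-2))
p=shot('wrist'); a=cv2.resize(p['color'][100:320,120:420,::-1],(400,293),interpolation=2)
q=shot('scene'); b=cv2.resize(q['color'][220:320,230:366,::-1],(400,293),interpolation=2)
cv2.imwrite('pics/w5.png',cv2.hconcat([a,b]))
E
```

```text
clock: 8.27
eef_pos: [622.2, 33.3, 94.9]
tool_rot: [3.141, 0.724, 2.58]
force: [0.9, 1.3, 1.2]
width: 16.7
t8.27 pos [622.2  33.3  94.9] goal [620.8  33.1  94.6] shift [ 0.03 -0.03 -0.02] turn [ 0.02 -0.08  0.01] | shift in goal axes [ 0.03 -0.03 -0.02] F [0.9 1.3 1.2] w16.7
```

View pics/w5.png

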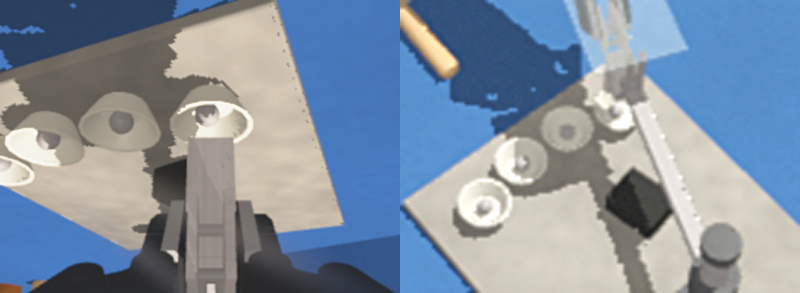

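The ball lies in dish 1 (wrist crop (207,115)) and the tab is fully pressed. I'll release and back out.

```bash
python3 -m crank '[[[0,0.1,0,0,0,0],[0,0.2,0,0,0,0],[0,0.3,-0.1,0,0,0],[0,0.3,-0.5,0,0,0],[0,0.2,-0.8,0,0,0],[0,0,-0.9,0,0,0],[0,0,-0.9,0,0,0],[0,0,-0.9,0,0,0],[0,0,-0.9,0,0,0],[0,0,-0.9,0,0,0],[0,0,-0.5,0,0,0],[0,0,0,0,0,0]]]' -1
python3 -m crank '[[[0,0,-0.8,0,0,0],[0,0,-0.5,0,0,0],[0,0,0,0,0,0],[0,0,0,0,0,0],[0,0,0,0,0,0],[0,0,0,0,0,0],[0,0,0,0,0,0],[0,0,0,0,0,0],[0,0,0,0,0,0],[0,0,0,0,0,0],[0,0,0,0,0,0],[0,0,0,0,0,0]]]'
python3 -m crank '[[[0,0,0,0,0,0],[0,0,0,0,0,0],[0,0,0,0,0,0],[0,0,0,0,0,0],[0,0,0,0,0,0],[0,0,0,0,0,0],[0,0,0,0,0,0],[0,0,0,0,0,0],[0,0,0,0,0,0],[0,0,0,0,0,0],[0,0,0,0,0,0],[0,0,0,0,0,0]]]'
python3 -m crank '[[[0,0,0,0,0,0],[0,0,0,0,0,0],[0,0,0,0,0,0],[0,0,0,0,0,0],[0,0,0,0,0,0],[0,0,0,0,0,0],[0,0,0,0,0,0],[0,0,0,0,0,0],[0,0,0,0,0,0],[0,0,0,0,0,0],[0,0,0,0,0,0],[0,0,0,0,0,0]]]'
python3 - <<'E'
from h import *
print(ctrl.read_state()['force'])
p=shot('wrist'); a=cv2.resize(p['color'][60:360,80:480,::-1],(400,300),interpolation=2)
q=shot('scene'); b=cv2.resize(q['color'][210:330,230:390,::-1],(400,300),interpolation=2)
cv2.imwrite('pics/w6.png',cv2.hconcat([a,b]))
def fit(p):
    K=np.array(p['camera_matrix']);R=np.array(p['R']);t=np.array(p['t']).ravel()
    v,u=np.mgrid[:420,:560]; d=p['depth'].astype(float)
    X=((np.stack([u,v,np.ones_like(u)],-1)*d[...,None]@np.linalg.inv(K).T-t)@R).reshape(-1,3)
    a=X[(X[:,2]>90)&(X[:,2]<112)]; d=np.linalg.norm(a[:,:2]-P,axis=1); a=a[(d>45)&(d<140)]
    vx,vy,_,_=cv2.fitLine(a[:,:2].astype(np.float32),cv2.DIST_HUBER,0,.01,.01).ravel()
    return np.degrees(np.arctan2(vy,-vx))%180
print('arm',fit(q),fit(shot('top')))
# change vs start in scene view
d=np.abs(q['color'].astype(int)-cv2.imread('scene.png')[...,::-1]).max(2)>50
n,_,st,ce=cv2.connectedComponentsWithStats(d.astype(np.uint8))
for i in range(1,n):
    if st[i,4]>15: print(st[i],np.round(ce[i]))
E
```

```text
clock: 9.37
eef_pos: [531.2, 136.5, 239.7]
tool_rot: [3.137, 0.718, 2.576]
force: [1.1, 1.2, -0.4]
width: 85.1
clock: 10.37
eef_pos: [511.7, 147.8, 265.6]
tool_rot: [-3.142, 0.72, 2.574]
force: [-0.3, -0.1, -0.3]
width: 85.1
clock: 11.37
eef_pos: [511.7, 148.1, 265.9]
tool_rot: [3.14, 0.719, 2.574]
force: [-0.1, -0.2, 0.3]
width: 85.4
clock: 12.37
eef_pos: [511.7, 148.1, 265.8]
tool_rot: [3.14, 0.719, 2.574]
force: [0.4, 0.0, 0.3]
width: 85.4
[0.44055403 0.0204944  0.30958348]
arm 49.92566 49.31093
[99  0  5  8 19] [101.   3.]
[137   0  24  52 478] [148.  23.]
[ 119    0  203  183 6673] [251.  95.]
[306   0  49  38 957] [329.  13.]
[90  8 12 14 82] [95. 15.]
[88 28  7  9 35] [91. 32.]
[ 87  39  44  18 154] [101.  50.]
[145 103   6  23  39] [148. 115.]
[  89  163  184   63 3234] [199. 187.]
```

View pics/w6.png

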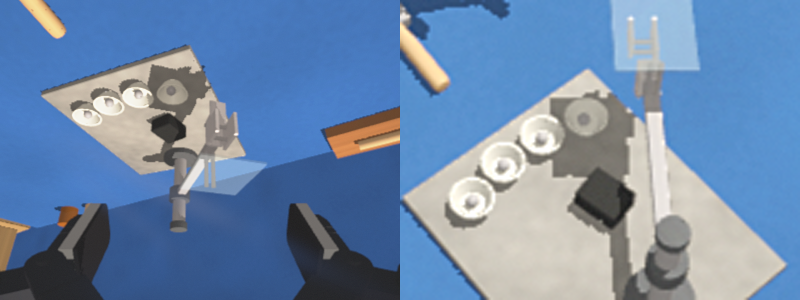

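All four dishes now hold a ball, the arm is back at its rest, and the tab has sprung out. The only changes in the scene are the robot and its shadow, so I'm handing in.

```bash
python3 -c "
from cell import ctrl
print(ctrl.finish_job())"
```

```text
the job is handed in; nothing more can be done
None
```

The spare ball is in the empty dish, the one nearest the arm's rest. The job was handed in at about 12.5 s of the 58 s allowed.

- **What I did:** I reached in under the shield leaning 42° and pushed the swing arm round by its fixed lip, with the tab left free. At the dish I squeezed the tab until the gripper stopped, then opened and backed out.
- **Ball:** The wrist camera showed the ball in the dish while the tab was still held. A ball shows in all four dishes in the last pictures.
- **Swing arm:** It measured 49.3° from the top camera and 49.9° from the scene camera. Before the push both gave about 49.7°, so it is back at rest within measurement error. The tab looks sprung out.
- **Bench:** Comparing scene pictures before and after shows changes only around the robot and its shadow. The hammer and pliers could be partly covered by that shadow; I did not check them one by one.
- **Forces:** Readings at the end of each move were about 2 N or less, and the robot was touching nothing at the end.
- **Disagreements:** The handle sat about 2 mm from where my model put it, and I corrected for that on the way in. The gripper read 16.7 mm with the tab fully pressed, against a nominal 18 mm; I put this down to the pads compressing.

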